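Press the three selector rails of a gearbox home in interlock order

TASK

The gearbox case stands on end with its three selector rails not yet home: their coloured ends stand well proud of the machined boss they slide in. With a light press of the fingertips on the end of each rail, push it straight down until it stops, its end just above the boss: first red (reverse), then blue (first/second), and yellow (third/fourth) in the middle last, because its interlock pin only enters once both outer rails are home. Do not pull a rail out, press hard, shift the case or move the loose parts round it.

Things in the scene. Friction and masses are not known exactly. Their poses are not given: they have to be found in the camera images.
- case: Gearbox case, olive and bare aluminium, standing on its bellhousing flange, loose on the bench, about 7 kg, 224 x 196 mm at the flange, machined end face on top at height 194 mm. Origin: centre of its underside; z up, +x towards the cooling fins (the rails are on this side), -x towards the open side window. It may stand at any yaw. On the end face four 8 mm studs rise to 212 mm and a 29 mm splined shaft end to 213 mm; they are at least 50 mm from the nearest rail.
- boss (a point): Centre of the top of the rail boss, a machined pad 34 x 128 mm (x by y of the case) at height 200 mm, 6 mm above the end face. Its axes are those of the case. The three rails stand in it in a row along the case's y, 42 mm apart.
- rail_red_end (a point): Centre of the flat upper end of the red-tipped reverse rail, a vertical 14 mm steel rod; case position x = 58, y = -42 mm. Rises and sinks with the rail.
- rail_yellow_end (a point): Centre of the flat upper end of the yellow-tipped third/fourth rail, 14 mm rod, the middle one; case position x = 58, y = 0 mm.
- rail_blue_end (a point): Centre of the flat upper end of the blue-tipped first/second rail, 14 mm rod; case position x = 58, y = 42 mm.
- rail_red (a joint): How far the red rail is from home, m: starts at 0.014 to 0.020; 0 = home, against its stop, with its end 5 mm above the boss. It slides vertically with about 3 N of friction, has no return spring and stays where it is left; the rail drives its fork through a stiff cushion spring, so at the stop it still gives about 1 mm for each 5 N, up to 4 mm, and comes back to home.
- rail_yellow (a joint): The same for the yellow rail.
- rail_blue (a joint): The same for the blue rail.
- bearing: Loose ball bearing lying flat on the bench, 72 mm across, 20 mm high, about 16 cm from the middle of the case. Origin: centre of its underside.
- synchro_ring: Loose brass synchro ring lying flat on the bench, 62 mm across, 10 mm high, about 16 cm from the middle of the case. Origin: centre of its underside.
- gear: Loose double gear lying flat on the bench, 64 mm across, 46 mm high, about 16 cm from the middle of the case. Origin: centre of its underside.
- bush: Loose brass bush, 20 mm across, 20 mm high, standing on the end face of the case (top at about 214 mm), its centre at least 50 mm from that of any rail. Origin: centre of its underside.

How it is judged:
On the way, in this order (a step that is already met when the one before it is completed fails the run):
1. the red rail is home while the blue and yellow rails still stand proud (value of joint rail_red below 0.003 m and value of joint each of rail_blue, rail_yellow above 0.01 m), for 0.1 s.
2. the red and blue rails are home while the yellow rail still stands proud (value of joint each of rail_red, rail_blue below 0.003 m and value of joint rail_yellow above 0.01 m), for 0.1 s.
At the end, for the whole second after the job is handed in: All three rails are home (within 3 mm of their stops, the ends about 5 mm above the boss), the case stands upright within 10 mm of where it stood, and the bearing, synchro ring, gear and bush are within 15 mm of where they lay (value of joint each of rail_red, rail_blue, rail_yellow below 0.003 m and distance of case from where it was at the start of the episode below 0.01 m and angle between case's own z axis and vertical below 0.03 rad and distance of each of bearing, synchro_ring, gear, bush from where it was at the start of the episode below 0.015 m); the robot touches nothing.
It fails at once if a rail is pulled out (over 24 mm from home) (value of joint any of rail_red, rail_blue, rail_yellow above 0.024 m).
It fails at once if the robot presses on the case or its rails with more than 30 N (contact force between any of the fingers, the arm and case above 30 N).
It fails at once if the case is shifted more than 10 mm, lifted or tipped (distance of case from where it was at the start of the episode above 0.01 m or angle between case's own z axis and vertical above 0.03 rad).
It fails at once if a loose part is moved or lifted more than 15 mm (distance of any of bearing, synchro_ring, gear, bush from where it was at the start of the episode above 0.015 m).
It also fails if it takes over 40 s, if anything falls off the work surface, if the arm or the gripper's body presses on something with over 40 N, if the wrist force passes 120 N, or if a joint passes its speed limit or range.

ROBOT

A 6-joint arm with a two-finger parallel gripper is mounted at the origin on the work surface. World frame = base frame: x ahead of the robot, y to its left, z up, the work surface at z = 0. Lengths are in m, angles in rad, forces in N, time in s.
With the tool pointing down it reaches from about 0.35 to 0.95 m from the base axis. Payload 17.4 kg.
Tool frame: the origin (TCP) lies midway between the tips of the shut fingers; the grasp point (between the pads) lies 19 mm behind it; z points along the fingers, y is the line along which they close (so a half turn about z gives the same grasp; the last joint's range is limited). The gripper opens to 93 mm and grips with 3 to 60 N. Pads are 15 mm wide; open, the fingers measure 128 mm over their backs; the gripper's body (75 mm by 188 mm) begins 65 mm behind the grasp point.
Start: joints at [-1.199, 0.116, 1.442, -0, 1.584, -0.038], TCP at [0.269, -0.619, 0.219] pointing down, gripper open.
Joint ranges: [-2.83, 2.83], [-0.83, 2.19], [0.07, 2.5], [-1.14, 4.28], [0.01, 3], [-2.97, 2.97]. Speed limits (rad/s): [1.89, 1.89, 2.22, 3.14, 3.14, 3.14].

INTERFACE

Orientations are given as a rotation vector (axis times angle).
In Python, from bench import ctrl gives the robot as it stands.
- The arm moves only by the tool apply_moves, never from a script. Its argument "series" is one flat list of numbers, 7 for each row, row after row: the turn, a rotation vector about the tool's x, y, z in degrees, then the shift along the tool's x, y, z in mm, then the finger opening in mm, from 0 to 93. A call has 1 to 12 rows; each row shifts and turns the commanded pose from where the row before left it, along the tool's axes as they then stand; what a row does not reach is not made up. A row lasts 1/12 s, in which the tool goes at most 41.7 mm and 7.16 degrees, less where a joint would pass 70% of its speed; a pose out of reach is approached as far as the arm can. A call is refused whole if a number of a shift passes 41.7 or a number of a turn 7.16, either way. A call with a gripper value outside its range is refused whole. The fingers move at their own pace and stop on an object; "grip_force" is the grip in N (left out, the last holds). Time passes only in rows, so rows that do not move let the fingers close. It gives the time, the measured TCP pose, the force, the opening and the grip force at its end, in the units of the state.
- ctrl.observe(): the state, without advancing time (a new reading comes with each control period).
- ctrl.get_image(name): name is "scene" or "top"; returns a dict with "img" (384x512x3 uint8, red, green, blue), "vertical_fov" (degrees; the focal length in pixels is half the picture's height over the tangent of half this angle, whatever the lens; pixels are square), "cx", "cy" (the principal point, pixels), "rvec" (rotation vector, rad) and "tvec" (3), from world to camera coordinates, as OpenCV has them. Camera axes: x right, y down, z forward; pixel columns grow to the right and rows downward; lengths in m; the calibration is good to about 2 mm. A picture is of the moment at which its call begins. There is no depth.
- ctrl.hand_in(): hands the job in; it is judged then, once.
Trained networks look in a picture, given as the dict that the camera call returned (one of the last four; its "shot" number tells which), for a name from the list of things; names that differ only in an ending like _2 or _b are one class to them, and where a whole thing is asked for, a point or a joint stands for the part that bears it (a point fixed in the world has none). Each returns a list of dicts, best first, with "confidence" (0 to 1); they miss things now and then, are a little off and sometimes report something else, mostly with a low value. They report only what shows in the picture. A call takes as long as a camera call.
- ctrl.recognise(picture, query): "position" ([x, y, z] in m, in world coordinates, good to about 4 mm: the middle of the surface that is visible of it).
The state is a dict: "time": time; "joints": joint angles; "qvel": joint speeds; "tau": joint torques, N m; "tcp_pos": TCP position; "eef_rot": TCP orientation; "contact_force": force on the tool from outside, world axes, zero at the start; "ft_torque": the same for the moment, N m; "width": finger opening in m; "grip_force": force on a finger pad.
Only numpy, scipy, OpenCV 4.12 (cv2) and the standard library are available. Lean on these libraries where they do the work, as an engineer would, in place of code of your own. Each camera call takes 0.05 s, during which the arm holds its last target. There are 200 camera calls.

## Working session

There is one attempt and no reset: what is moved stays moved. The work goes in short steps, Python scripts to look and compute and a tool call to move; the robot and the scene stay as the last step left them, time stands still between calls to the robot, and variables do not carry over. Pictures are saved under pics/ and viewed, at most 10 in all, crops included, and the job is handed in when it is done.

Besides the shell and the picture viewer there is one more tool, called after "Emit:" as name(argument=value, ...), one argument or row to a line, values as JSON. apply_moves: Moves the arm, as the interface text tells. Its arguments: {"type":"object","properties":{"series":{"type":"array","items":{"type":"number"}},"grip_force":{"type":"number"}},"required":["series"]}

```bash
mkdir -p pics; cat > h.py <<'E'
import numpy as np,cv2
from bench import ctrl
def cam(p):
    h=p["img"].shape[0]; f=h/2/np.tan(np.radians(p["vertical_fov"])/2)
    return np.array([[f,0,p["cx"]],[0,f,p["cy"]],[0,0,1]]),np.array(p["rvec"],float),np.array(p["tvec"],float)
def proj(p,X):
    K,r,t=cam(p); return cv2.projectPoints(np.atleast_2d(np.array(X,float)),r,t,K,None)[0].reshape(-1,2)
def ray(p,uv):
    K,r,t=cam(p); R=cv2.Rodrigues(r)[0]
    return -R.T@t, R.T@np.linalg.solve(K,[uv[0],uv[1],1])
def atz(p,uv,z):
    c,d=ray(p,uv); return c+d*(z-c[2])/d[2]
E
python3 - <<'E'
from h import *
ps=[ctrl.get_image(n) for n in("top","scene")]
for n,p in zip(("top","scene"),ps):
    cv2.imwrite(f"pics/{n}0.png",p["img"][:,:,::-1])
    print(n,p["vertical_fov"],ray(p,(256,192))[0].round(3))
    for q in("case","boss","rail_red_end","rail_yellow_end","rail_blue_end","bearing","synchro_ring","gear","bush"):
        for d in ctrl.recognise(p,q)[:2]: print(q,round(d["confidence"],2),np.round(d["position"],4),proj(p,d["position"]).round(0)[0])
print(ctrl.observe())
E
```

```text
top 49.5966377345358 [0.514 0.034 0.939]
case 0.84 [0.5336 0.1343 0.1952] [207. 215.]
boss 0.71 [0.5851 0.0893 0.2176] [230. 185.]
boss 0.65 [0.5354 0.1345 0.1925] [207. 214.]
rail_red_end 0.42 [0.5846 0.0895 0.2205] [230. 185.]
rail_yellow_end 0.62 [0.5925 0.1329 0.2239] [205. 181.]
rail_blue_end 0.64 [0.5964 0.1711 0.2208] [183. 179.]
bearing 0.92 [ 0.4989 -0.0082  0.0207] [283. 232.]
synchro_ring 0.61 [0.3692 0.1623 0.0105] [206. 293.]
gear 0.6 [0.5863 0.2878 0.0267] [147. 195.]
scene 46.709652253663705 [1.229 0.258 0.682]
case 0.66 [0.6254 0.1538 0.1675] [315. 195.]
boss 0.79 [0.6225 0.1479 0.1691] [312. 193.]
rail_yellow_end 0.47 [0.5954 0.1322 0.2173] [308. 161.]
rail_blue_end 0.45 [0.5992 0.1782 0.2115] [333. 170.]
bearing 0.69 [ 0.5186 -0.0144  0.0176] [248. 202.]
gear 0.81 [0.5975 0.2918 0.0278] [382. 255.]
{'time': 1.0, 'joints': array([-1.19879724e+00,  1.15984539e-01,  1.44157862e+00,  2.60067488e-05,
        1.58401380e+00, -3.78141909e-02]), 'qvel': array([ 1.92803990e-03, -4.32453673e-05,  1.52918676e-03,  3.04432162e-04,
       -1.18550226e-03,  4.92859499e-04]), 'tau': array([-1.83441640e-03, -7.21019268e+01, -6.22769165e+01,  7.78694591e-02,
        1.84119941e-02, -3.20693948e-05]), 'tcp_pos': array([ 0.26893898, -0.6191188 ,  0.21866985]), 'eef_rot': array([3.07585947e+00, 6.39236195e-01, 4.43777090e-05]), 'contact_force': array([-0.50818134, -0.12540601,  0.45827927]), 'ft_torque': array([ 0.03963587, -0.00857051,  0.00911773]), 'grip_force': 0.0, 'width': 0.09299802104488486}
```

View pics/top0.png

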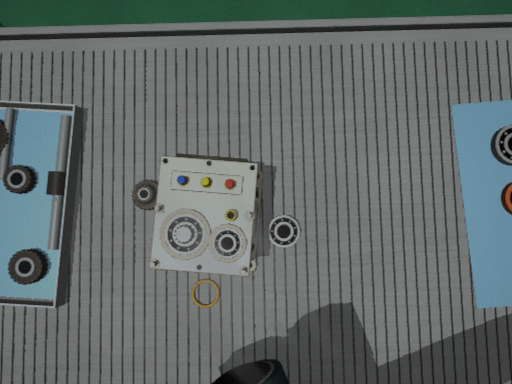

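View pics/scene0.png

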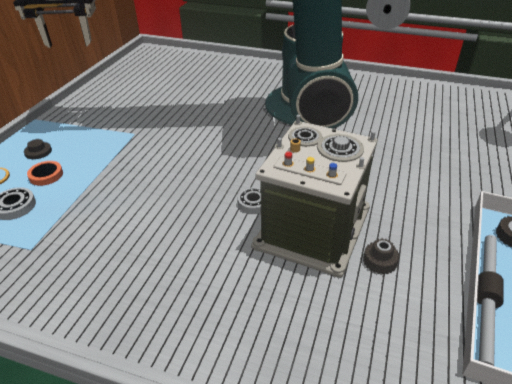

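The top view shows blue (181,180), yellow (205,182) and red (230,184), with the bush at (231,215). In the scene view red is at (289,157), yellow at (310,162) and blue at (333,168). I'll triangulate the rail tips from their colours.

```bash
cat >> h.py <<'E'
G={"top":{"red":(230,184),"yellow":(205,182),"blue":(181,180)},"scene":{"red":(289,157),"yellow":(310,162),"blue":(333,168)}}
H={"red":(0,1),"yellow":(28,8),"blue":(115,15)}
def blob(p,n,c):
    hsv=cv2.cvtColor(p["img"],cv2.COLOR_RGB2HSV).astype(int); u,v=G[n][c]
    dh=np.abs((hsv[:,:,0]-H[c][0]+90)%180-90); m=(dh<=max(8,H[c][1]))&(hsv[:,:,1]>130)&(hsv[:,:,2]>60)
    w=np.zeros_like(m); w[v-9:v+10,u-9:u+10]=1; y,x=np.nonzero(m&w)
    return np.array([x.mean(),y.mean()]),len(x),y.min(),y.max()
E
python3 - <<'E'
from h import *
P={n:ctrl.get_image(n) for n in("top","scene")}
Pm={}
for n,p in P.items():
    K,r,t=cam(p); Pm[n]=K@np.c_[cv2.Rodrigues(r)[0],t]
X={}
for c in H:
    b={n:blob(P[n],n,c) for n in P}
    x=cv2.triangulatePoints(Pm["top"],Pm["scene"],b["top"][0],b["scene"][0]).ravel(); x=x[:3]/x[3]; X[c]=x
    print(c,b,x.round(4),"top@.222",atz(P["top"],b["top"][0],.22).round(4))
print([np.linalg.norm(X[a]-X[b]) for a,b in(("red","yellow"),("yellow","blue"))])
o=ctrl.observe(); R=cv2.Rodrigues(o["eef_rot"])[0]
for c in H: print(c,"tool mm to 30 above .222:",(R.T@(np.r_[X[c][:2],.252]-o["tcp_pos"])*1000).round(1))
print(R.round(3))
E
```

```text
red {'top': (array([228.82978723, 183.0212766 ]), 47, np.int64(180), np.int64(186)), 'scene': (array([288.22857143, 154.57142857]), 35, np.int64(152), np.int64(157))} [0.5882 0.0926 0.2183] top@.222 [0.5882 0.092  0.22  ]
yellow {'top': (array([204.87096774, 182.12903226]), 62, np.int64(178), np.int64(187)), 'scene': (array([310.05882353, 159.76470588]), 34, np.int64(157), np.int64(162))} [0.5909 0.1341 0.2177] top@.222 [0.5907 0.1336 0.22  ]
blue {'top': (array([180.97826087, 179.23913043]), 46, np.int64(176), np.int64(183)), 'scene': (array([332.85714286, 165.71428571]), 28, np.int64(164), np.int64(168))} [0.5969 0.176  0.2182] top@.222 [0.5968 0.1752 0.22  ]
[np.float64(0.04158596431853174), np.float64(0.04237158643639647)]
red tool mm to 30 above .222: [ 576.4 -525.6  -33.3]
yellow tool mm to 30 above .222: [ 595.4 -562.6  -33.3]
blue tool mm to 30 above .222: [ 617.6 -598.7  -33.3]
[[ 0.917  0.398  0.   ]
 [ 0.398 -0.917 -0.   ]
 [ 0.     0.    -1.   ]]
```

Emit:
apply_moves(
  series=[0,0,0,24,-22,-12,0,0,0,0,24,-22,-12,0,0,0,0,24,-22,-12,0,0,0,0,24,-22,-4,0,0,0,0,24,-22,0,0,0,0,0,24,-22,0,0,0,0,0,24,-22,0,0,0,0,0,24,-22,0,0,0,0,0,24,-22,0,0,0,0,0,24,-22,0,0,0,0,0,24,-22,0,0,0,0,0,24,-22,0,0],
)

```text
time: 2.1
tcp_pos: [0.4282, -0.2607, 0.2589]
eef_rot: [3.076, 0.639, 0.001]
contact_force: [0.7, -0.2, -0.7]
width: 0.0177
grip_force: 0.0
```

Emit:
apply_moves(
  series=[0,0,0,24,-22,0,0,0,0,0,24,-22,0,0,0,0,0,24,-22,0,0,0,0,0,24,-22,0,0,0,0,0,24,-22,0,0,0,0,0,24,-22,0,0,0,0,0,24,-22,0,0,0,0,0,24,-22,0,0,0,0,0,24,-22,0,0,0,0,0,24,-22,0,0,0,0,0,24,-22,0,0,0,0,0,12,-20,0,0],
)

```text
time: 3.1
tcp_pos: [0.5776, 0.0903, 0.2583]
eef_rot: [-3.075, -0.64, 0.0]
contact_force: [0.5, 0.2, -0.7]
width: 0.0004
grip_force: 0.0
```

```bash
python3 - <<'E'
from h import *
p=ctrl.get_image("scene"); o=ctrl.observe()
cv2.imwrite("pics/s1.png",cv2.resize(p["img"][90:250,210:410,::-1],(800,640))[:600])
R=cv2.Rodrigues(o["eef_rot"])[0]
print(o["time"],o["tcp_pos"],o["contact_force"],o["width"],(R.T@(np.r_[.5882,.0926,.222]-o["tcp_pos"])*1000).round(1))
E
```

```text
3.15 [0.57735125 0.09290178 0.2581169 ] [-0.85443203  2.25646665 -0.02526736] 0.0002657369069488715 [ 9.8  4.7 36.1]
```

View pics/s1.png

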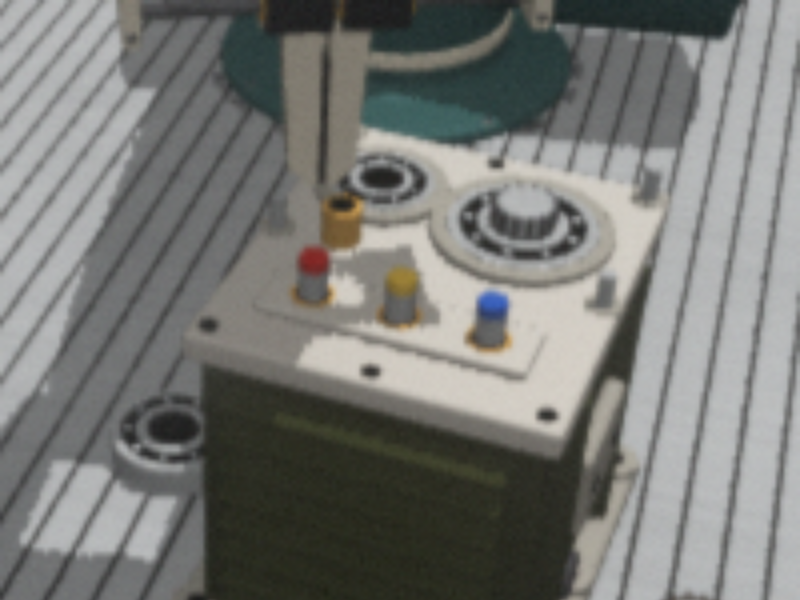

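The fingertips are over the case at about pixel (291,136), and red is just ahead at about (288,155). I'll correct the position and descend.

Emit:
apply_moves(
  series=[0,0,0,5,2.5,0,0,0,0,0,4.8,2.2,0,0,0,0,0,0,0,10,0,0,0,0,0,0,10,0,0,0,0,0,0,6,0,0,0,0,0,0,0,0],
)

```text
time: 3.65
tcp_pos: [0.5868, 0.0869, 0.2303]
eef_rot: [-3.076, -0.638, 0.004]
contact_force: [-0.4, -0.6, -0.3]
width: 0.0004
grip_force: 0.0
```

```bash
python3 - <<'E'
from h import *
p=ctrl.get_image("scene"); o=ctrl.observe()
cv2.imwrite("pics/s2.png",cv2.resize(p["img"][110:200,240:370,::-1],(780,540),interpolation=cv2.INTER_CUBIC))
print(o["time"],o["tcp_pos"],o["contact_force"])
E
```

```text
3.7 [0.58702224 0.0870695  0.23144037] [-0.30192391 -0.09050791  0.40303422]
```

View pics/s2.png

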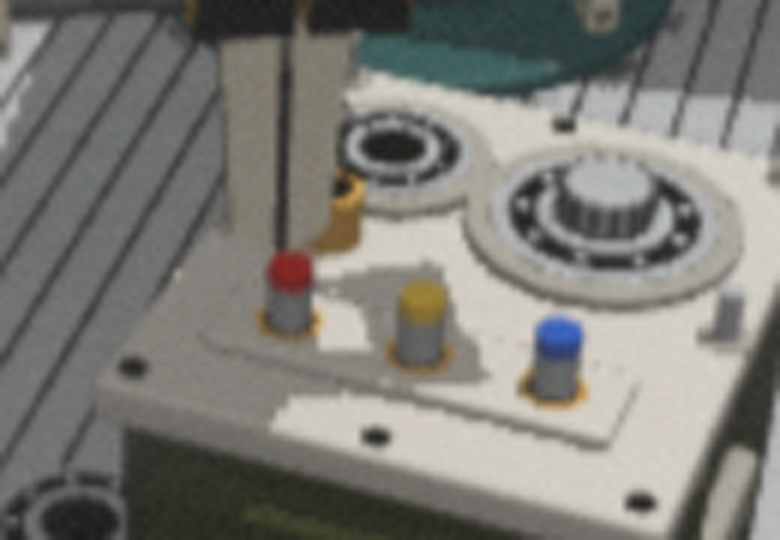

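The tip is at crop (282,245), just left of and above the red tip (290,258). It needs about +5 mm in y, and then I press red.

Emit:
apply_moves(
  series=[0,0,0,3.3,-4.6,0,0,0,0,0,0,0,4,0,0,0,0,0,0,4,0,0,0,0,0,0,4,0,0,0,0,0,0,2,0,0,0,0,0,0,0,0],
)

```text
time: 4.2
tcp_pos: [0.5886, 0.0932, 0.2182]
eef_rot: [-3.076, -0.639, 0.0]
contact_force: [0.8, 0.8, 0.1]
width: 0.0005
grip_force: 0.3
```

Emit:
apply_moves(
  series=[0,0,0,0,0,3,0,0,0,0,0,0,3,0],
)

```text
time: 4.37
tcp_pos: [0.5887, 0.0932, 0.2128]
eef_rot: [-3.076, -0.639, -0.0]
contact_force: [-0.9, 1.3, 3.2]
width: 0.0003
grip_force: 1.2
```

Emit:
apply_moves(
  series=[0,0,0,0,0,2,0,0,0,0,0,0,2,0],
)

```text
time: 4.53
tcp_pos: [0.5887, 0.0932, 0.2085]
eef_rot: [-3.076, -0.639, -0.0]
contact_force: [-0.3, 1.0, 3.2]
width: 0.0006
grip_force: 1.1
```

```bash
python3 - <<'E'
from h import *
p=ctrl.get_image("scene"); o=ctrl.observe()
cv2.imwrite("pics/s3.png",cv2.resize(p["img"][110:200,240:370,::-1],(780,540),interpolation=cv2.INTER_CUBIC))
print(o["time"],o["tcp_pos"],o["contact_force"])
E
```

```text
4.5833 [0.58867362 0.09316709 0.20805667] [0.93115959 2.21230327 0.66256524]
```

View pics/s3.png

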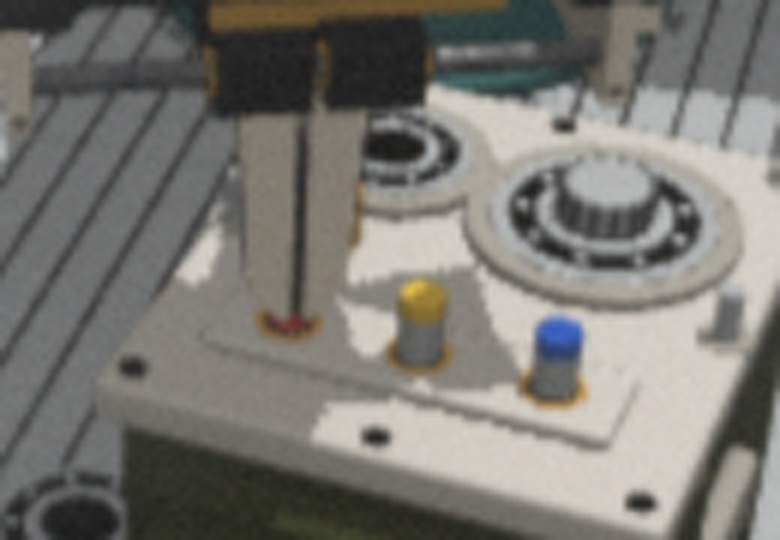

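The red rail (crop 290,322) is well down under the fingers, with friction of about 3 N. I'll continue gently to the stop.

Emit:
apply_moves(
  series=[0,0,0,0,0,1.5,0,0,0,0,0,0,1,0],
)

```text
time: 4.75
tcp_pos: [0.5887, 0.0932, 0.2061]
eef_rot: [-3.076, -0.639, -0.0]
contact_force: [-0.2, 0.8, 1.4]
width: 0.0001
grip_force: 1.1
```

Emit:
apply_moves(
  series=[0,0,0,0,0,0.8,0,0,0,0,0,0,0.2,0],
)

```text
time: 4.92
tcp_pos: [0.5887, 0.0932, 0.205]
eef_rot: [-3.076, -0.639, 0.0]
contact_force: [-0.0, 0.6, 1.7]
width: 0.0004
grip_force: 1.0
```

Emit:
apply_moves(
  series=[0,0,0,0,0,0.8,0,0,0,0,0,0,0.4,0],
)

```text
time: 5.08
tcp_pos: [0.5887, 0.0932, 0.2041]
eef_rot: [3.076, 0.639, 0.0]
contact_force: [-1.5, 0.7, 4.8]
width: 0.001
grip_force: 2.6
```

Emit:
apply_moves(
  series=[0,0,0,0,0,0.5,0,0,0,0,0,0,0,0],
)

```text
time: 5.25
tcp_pos: [0.5888, 0.0932, 0.2038]
eef_rot: [3.076, 0.639, 0.001]
contact_force: [-2.6, 0.9, 6.3]
width: 0.0001
grip_force: 3.2
```

Red is at its stop, since the force rises with further travel. Next I lift and move over blue.

Emit:
apply_moves(
  series=[0,0,0,0,0,-10,0,0,0,0,0,0,-30,0,0,0,0,10,-18,0,0,0,0,0,10,-18,0,0,0,0,0,10,-18,0,0,0,0,0,10.4,-18.7,0,0,0,0,0,0,0,0,0,0,0,0,0,0,10,0,0,0,0,0,0,4,0,0,0,0,0,0,0,0],
)

```text
time: 6.08
tcp_pos: [0.5964, 0.1751, 0.2277]
eef_rot: [3.076, 0.638, -0.003]
contact_force: [-0.1, 0.2, -0.1]
width: 0.0003
grip_force: 0.0
```

```bash
python3 - <<'E'
from h import *
p=ctrl.get_image("scene"); o=ctrl.observe()
cv2.imwrite("pics/s4.png",cv2.resize(p["img"][110:200,240:370,::-1],(780,540),interpolation=cv2.INTER_CUBIC))
print(o["time"],o["tcp_pos"],o["contact_force"])
E
```

```text
6.1333 [0.59651986 0.17505853 0.22851496] [-0.11116034 -0.25227578  0.33434324]
```

View pics/s4.png

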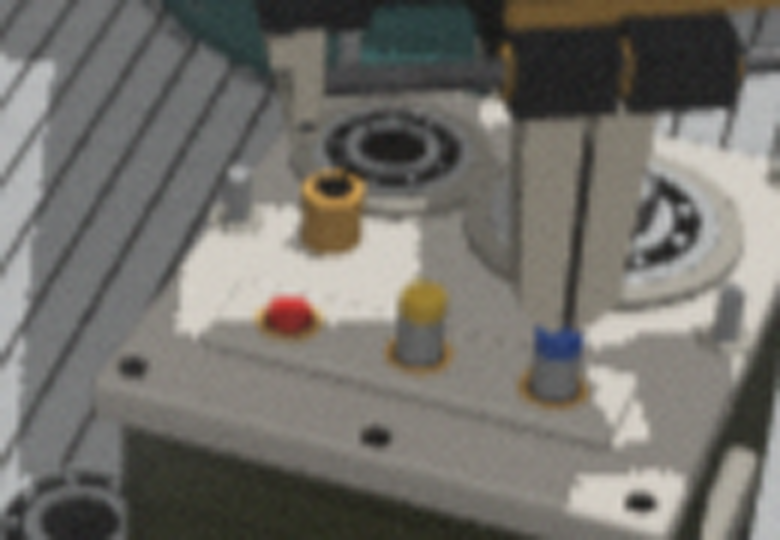

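Red is home at (288,315) and the fingertips are above blue at (558,340). Pressing blue.

Emit:
apply_moves(
  series=[0,0,0,-0.6,1.4,3,0,0,0,0,0,0,3,0,0,0,0,0,0,3,0,0,0,0,0,0,3,0,0,0,0,0,0,3,0,0,0,0,0,0,3,0,0,0,0,0,0,2,0],
)

```text
time: 6.72
tcp_pos: [0.5968, 0.1744, 0.2091]
eef_rot: [3.076, 0.639, 0.0]
contact_force: [0.8, -1.4, 2.7]
width: 0.0003
grip_force: 1.1
```

Emit:
apply_moves(
  series=[0,0,0,0,0,1.5,0,0,0,0,0,0,1,0,0,0,0,0,0,0.5,0],
)

```text
time: 6.97
tcp_pos: [0.5968, 0.1744, 0.2063]
eef_rot: [3.076, 0.639, -0.0]
contact_force: [1.3, -1.0, 2.9]
width: 0.0002
grip_force: 1.0
```

Emit:
apply_moves(
  series=[0,0,0,0,0,1,0,0,0,0,0,0,0.5,0],
)

```text
time: 7.13
tcp_pos: [0.5968, 0.1744, 0.2049]
eef_rot: [3.076, 0.639, 0.0]
contact_force: [0.7, -1.0, 1.8]
width: 0.0004
grip_force: 1.0
```

Emit:
apply_moves(
  series=[0,0,0,0,0,0.8,0,0,0,0,0,0,0.5,0,0,0,0,0,0,0,0],
)

```text
time: 7.38
tcp_pos: [0.5969, 0.1744, 0.204]
eef_rot: [-3.076, -0.639, -0.001]
contact_force: [-1.0, -2.5, 5.1]
width: 0.0002
grip_force: 2.8
```

Blue is at its stop. Now yellow.

Emit:
apply_moves(
  series=[0,0,0,0,0,-10,0,0,0,0,0,0,-30,0,0,0,0,-10,17,0,0,0,0,0,-10.6,18,0,0,0,0,0,0,0,0,0,0,0,0,0,0,10,0,0,0,0,0,0,4,0,0,0,0,0,0,0,0],
)

```text
time: 8.05
tcp_pos: [0.5914, 0.1346, 0.2277]
eef_rot: [-3.075, -0.64, 0.004]
contact_force: [-0.8, -0.1, -0.9]
width: 0.0002
grip_force: 0.0
```

```bash
python3 - <<'E'
from h import *
p=ctrl.get_image("scene"); o=ctrl.observe()
cv2.imwrite("pics/s5.png",cv2.resize(p["img"][110:200,240:370,::-1],(780,540),interpolation=cv2.INTER_CUBIC))
print(o["time"],o["tcp_pos"],o["contact_force"])
E
```

```text
8.1 [0.59153805 0.13468912 0.22843342] [-0.53741138  0.27244851  0.29480164]
```

View pics/s5.png

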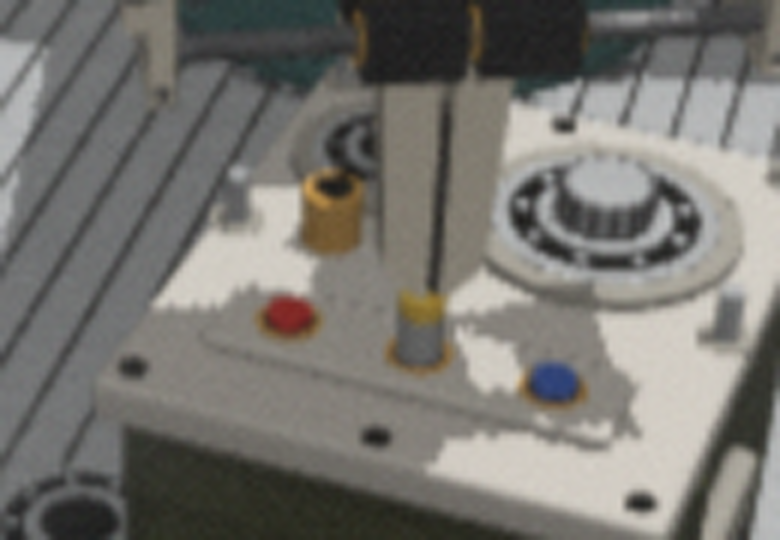

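Red (288,315) and blue (553,382) are both down, and the fingertips are over yellow (420,305). Pressing yellow.

Emit:
apply_moves(
  series=[0,0,0,-0.6,1.0,3,0,0,0,0,0,0,3,0,0,0,0,0,0,3,0,0,0,0,0,0,3,0,0,0,0,0,0,3,0,0,0,0,0,0,3,0,0,0,0,0,0,2,0],
)

```text
time: 8.68
tcp_pos: [0.5917, 0.1331, 0.2093]
eef_rot: [-3.076, -0.639, -0.0]
contact_force: [-0.0, 1.2, 1.1]
width: 0.0003
grip_force: 1.1
```

Emit:
apply_moves(
  series=[0,0,0,0,0,1.5,0,0,0,0,0,0,1,0,0,0,0,0,0,0.5,0],
)

```text
time: 8.93
tcp_pos: [0.5917, 0.1329, 0.2065]
eef_rot: [-3.076, -0.639, 0.0]
contact_force: [-0.3, 1.5, 1.8]
width: 0.0004
grip_force: 1.0
```

Emit:
apply_moves(
  series=[0,0,0,0,0,1,0,0,0,0,0,0,0.5,0],
)

```text
time: 9.1
tcp_pos: [0.5917, 0.133, 0.2051]
eef_rot: [-3.076, -0.639, -0.0]
contact_force: [-0.3, 1.6, 1.9]
width: 0.0007
grip_force: 1.0
```

Emit:
apply_moves(
  series=[0,0,0,0,0,0.8,0,0,0,0,0,0,0.5,0,0,0,0,0,0,0,0],
)

```text
time: 9.35
tcp_pos: [0.5918, 0.133, 0.2041]
eef_rot: [-3.076, -0.639, -0.001]
contact_force: [-0.9, 1.7, 6.8]
width: 0.0005
grip_force: 2.6
```

Yellow is at its stop. I'll lift clear and check.

Emit:
apply_moves(
  series=[0,0,0,0,0,-10,0,0,0,0,0,0,-30,0,0,0,0,0,0,-30,0,0,0,0,0,0,-30,0,0,0,0,0,0,0,0,0,0,0,0,0,0,0],
)

```text
time: 9.85
tcp_pos: [0.5921, 0.1329, 0.306]
eef_rot: [3.076, 0.639, 0.005]
contact_force: [-0.1, -0.1, -0.6]
width: 0.0005
grip_force: 0.0
```

```bash
python3 - <<'E'
from h import *
p=ctrl.get_image("scene"); o=ctrl.observe()
cv2.imwrite("pics/s6.png",cv2.resize(p["img"][110:290,210:420,::-1],(700,600),interpolation=cv2.INTER_CUBIC))
print(o["time"],o["tcp_pos"],o["contact_force"])
E
```

```text
9.9 [0.59177083 0.1328134  0.30417188] [ 0.47868233 -0.47678225 -0.1090815 ]
```

View pics/s6.png

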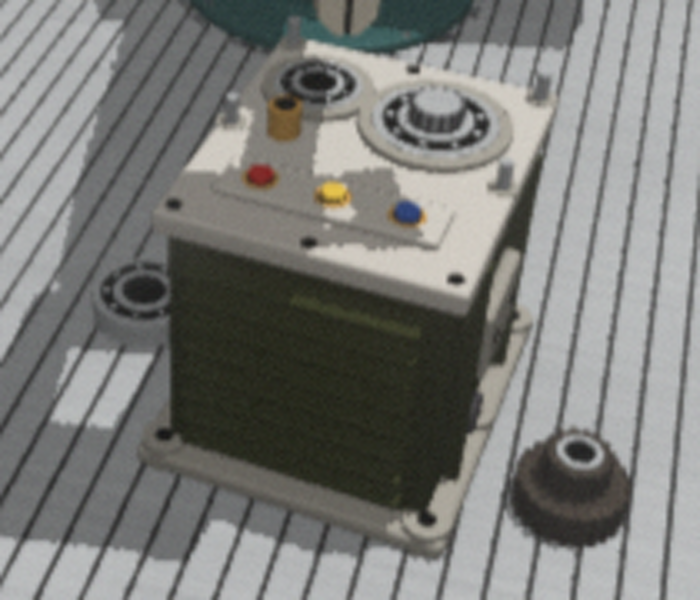

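All three rails are down: red (260,175), yellow (332,193) and blue (407,213). The fingers are clear and nothing else has moved, so I'll hand in.

```bash
python3 -c "
from bench import ctrl
print(ctrl.hand_in())"
```

```text
the job is handed in; nothing more can be done
None
```

I pressed the rails home in order (red, blue, yellow) with contact-force readings under 10 N, saw no movement of the case or the loose parts in view, and handed the job in; no verdict was returned.

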